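# Load a leak-test chamber and lock its lid with a T-bolt

## Task

Stand the valve body in the ring inside the leak-test chamber, let go of it, and then swing the chamber's lid fully shut. Then take the T-bolt from its stand, pass its T-head down through the slots of the lid and of the lug below, and turn it a quarter turn so that it lies square across the slot and locks, with its collar flat on the lid; let go of it. Leave the two round-knobbed pins, the can and the blue bin where they are.

Things in the scene. Friction and masses are not known exactly. Their poses are not given: they have to be found in the camera images.
- chamber: Fixed leak-test chamber: grey box 126 mm (x) by 166 mm (y), 78 mm high, open at the top, walls and floor 8 mm thick. Origin: centre of its underside, on the bench; x points to the hinge side, -x to the lug and slot in front, y along the hinge and along the slot, z up.
- slot (a point): Centre of the slot in the steel lug at the chamber's front, 90 mm from the chamber's centre in its -x, on the lug's top face, 78 mm above the bench. Axes as the chamber's. Lug 8 mm thick; slot 37 mm (y) by 16 mm (x); open space below down to the bench. With the lid shut, the lid's own slot (40 by 19 mm) lies right above it.
- nest (a point): Centre of the steel ring on the chamber's floor, at the floor's top face (8 mm above the bench, 70 mm below the rim), 84 mm from the slot in the chamber's +x; ring bore 58 mm, outside 70 mm, 14 mm high. Axes as the chamber's. The chamber's inside measures 110 mm (x) by 150 mm (y).
- lid_hinge (a point): Middle of the hinge axis along the chamber's far top edge, 78 mm above the bench, 153 mm from the slot in the chamber's +x, fixed. Axes as the chamber's: y is the hinge axis.
- lid_push (a point): Point on the lid's outer face (upper when shut), 118 mm from the hinge axis; moves with the lid. A good place to push it shut. Axes turn with the lid: z is the outward normal of that face, -x points away from the hinge.
- lid (a joint): Lid angle (rad): 0 shut flat on the rim, 1.57 upright, 2.0 its stop; starts at 1.6 to 1.9, leaning away from the opening. Aluminium plate 6 mm thick, 166 mm wide, 126 mm long from the hinge, plus a 74 mm wide tongue reaching 179 mm from the hinge, with the slot 153 mm from it. Stiff hinge (0.5 N m): it stays where it is left; push its outer face to close it.
- tbolt: Bare steel T-bolt, upright, 0.12-0.2 kg. Origin: centre of the underside of its collar (46 mm across, 5 mm thick). Above: flat bar grip 44 mm long (x), 12 mm thick (y), 5 to 37 mm above the origin. Below: 9 mm shank, 18 mm long, then the T-head, 30 mm (x) by 10 mm (y), 8 mm high. Seated in the lid, its origin is 84 mm above the bench; 4 mm of play, turns freely either way.
- stand_t: Fixed dark steel stand, 70 by 70 mm, 50 mm high, in which the T-bolt hangs by its collar, T-head through a slot along the stand's x: lift it straight up. Origin: centre of its underside. Two more stands alike hold the pins; which of four places (two left, two right of the chamber) holds what varies.
- valve: Valve body, upright: aluminium cylinder 50 mm across, 30 mm high, with a round steel stem on top, 22 mm across, 30 to 62 mm up. Origin: centre of its underside, z up. 0.17 to 0.33 kg. Starts on a fixed black rubber pad (90 by 90 mm, 4 mm thick) in one of the four places.
- pin_a: Plain steel pin, to be left alone: round knob 30 mm across, 5 to 35 mm above the origin, collar 46 mm across, 12 mm shank, no T-head; hangs in a stand like the T-bolt's. Origin: centre of the collar's underside, 50 mm above the bench.
- pin_b: Plain steel pin, to be left alone: round knob 30 mm across, 5 to 35 mm above the origin, collar 46 mm across, 12 mm shank, no T-head; hangs in a stand like the T-bolt's. Origin: centre of the collar's underside, 50 mm above the bench.
- can: Grey spray can, 54 mm across, 165 mm high, standing loose behind the chamber on one side or the other. Origin: centre of its underside.
- bin: Small open blue plastic bin, 90 by 110 mm, 55 mm high, standing loose behind the chamber on the side where the can is not. Origin: centre of its underside.
Things that resemble listed ones, but are neither listed nor needed, are in the scene too. What is shaped like the tbolt but purple is not meant.

How it is judged:
By the outcome, as a careful person would: the job done as asked, in the order asked, and still so for the second after the job is handed in, with the robot touching nothing.
It also fails if it takes over 72 s, if anything falls off the work surface, if the arm or the gripper's body presses on something with over 40 N, if the wrist force passes 120 N, or if a joint passes its speed limit or range.

## Robot

A 6-joint arm with a two-finger parallel gripper is mounted at the origin on the work surface. World frame = base frame: x ahead of the robot, y to its left, z up, the work surface at z = 0. Lengths are in m, angles in rad, forces in N, time in s.
With the tool pointing down it reaches from about 0.35 to 0.775 m from the base axis. Payload 7.3 kg.
Tool frame: the origin (TCP) lies between the finger pads; the fingertips stand 17 mm ahead of it and the grasp point (between the pads) lies 2 mm behind it (manip.tips_ahead is the distance from the TCP to the fingertips, in m); z points along the fingers, y is the line along which they close (so a half turn about z gives the same grasp; the last joint's range is limited). The gripper opens to 92 mm and grips with 3 to 60 N. Pads are 19 mm wide; open, the fingers measure 130 mm over their backs; the gripper's body (75 mm by 190 mm) begins 47 mm behind the grasp point.
Start: joints at [-1.426, 0.342, 1.524, -0, 1.275, -0.146], TCP at [0.151, -0.503, 0.244] pointing down, gripper open.
Joint ranges: [-2.53, 2.53], [-0.77, 2.02], [0.04, 2.7], [-1, 4.14], [0.28, 2.66], [-3.11, 3.11]. Speed limits (rad/s): [2.57, 2.57, 3.14, 3.14, 3.14, 3.14].

## Interface

Orientations are given as a 3x3 rotation matrix whose columns are the frame's x, y, z axes.
In Python, from bench import state, optics, manip gives the robot as it stands. The module is installed in compiled form; this text tells all that it offers.
- The arm moves only by the shell command python3 -m crank 'ROWS'. ROWS is JSON, one flat list of numbers, 5 for each row, row after row: the shift along the tool's x, y, z in cm, then the turn about the tool's z in rad, then the opening in per cent of the stroke, from 0 (shut) to 100 (fully open). A call has 1 to 12 rows; each row is the pose to reach, as a shift and turn from the pose commanded when the call began, along the tool's axes at that moment; what a row does not reach only later rows make up. A row lasts 1/10 s, in which the tool goes at most 50 mm and 8.59 degrees, less where a joint would pass 70% of its speed; a pose out of reach is approached as far as the arm can. A call with a gripper value outside its range is refused whole. The fingers move at their own pace and stop on an object; the grip force is fixed at half the most. Time passes only in rows, so rows that repeat a pose let the fingers close. It gives the time, the measured TCP pose, the force, the opening and the grip force at its end, in the units of the state.
- state(): the state, without advancing time (a new reading comes with each control period).
- optics.camera(name): name is "scene" or "top" or "wrist"; returns (picture, depth): 480x640x3 uint8, red, green, blue; 480x640 float32, m along the optical axis (not along the pixel's ray), 0 where there is no reading.
- optics.camera_params(name): a dict with "K" (3x3 intrinsics, pixels), "extrinsics" (4x4, takes a point from world to camera coordinates). Camera axes: x right, y up, looking along -z (the intrinsics and any distortion apply to the point x, -y, -z); pixel columns grow to the right and rows downward; lengths in m; the calibration is good to about 2 mm. A picture is of the moment at which its call begins: read the wrist's pose just before it. camera_params takes no time and is no camera call; for the wrist camera it gives the pose at the moment of the call.
- manip.sign_off(): hands the job in; it is judged then, once.
The state is a dict: "time": time; "joints": joint angles; "qd": joint speeds; "tau": joint torques, N m; "tcp_pos": TCP position; "tcp_rot": TCP orientation; "wrist_force": force on the tool from outside, world axes, zero at the start; "torque": the same for the moment, N m; "finger_gap": finger opening in m; "grasp_force": force on a finger pad.
Only numpy, scipy, OpenCV 4.12 (cv2) and the standard library are available. Lean on these libraries where they do the work, as an engineer would, in place of code of your own. Each camera call takes 0.05 s, during which the arm holds its last target. There are 200 camera calls.

## Working session

There is one attempt and no reset: what is moved stays moved. The work goes in short steps, Python scripts to look and compute and a shell command to move; the robot and the scene stay as the last step left them, time stands still between calls to the robot, and variables do not carry over. Pictures are saved under pics/ and viewed, at most 10 in all, crops included, and the job is handed in when it is done.

```bash
mkdir -p pics; cat > h.py <<'E'
import numpy as np, cv2
from bench import state, optics, manip
def grab(n,f=None):
    p=optics.camera_params(n); im,d=optics.camera(n)
    if f: cv2.imwrite('pics/'+f,im[:,:,::-1])
    return im,d,p
def cloud(d,p):
    K=p['K'];T=np.linalg.inv(p['extrinsics']);v,u=np.mgrid[:480,:640]
    c=np.stack([(u-K[0,2])/K[0,0]*d,-(v-K[1,2])/K[1,1]*d,-d],-1)
    w=c@T[:3,:3].T+T[:3,3]; w[d<=0]=np.nan
    return w
def ray(p,u,v,z):
    K=p['K'];T=np.linalg.inv(p['extrinsics'])
    r=T[:3,:3]@np.array([(u-K[0,2])/K[0,0],-(v-K[1,2])/K[1,1],-1]);o=T[:3,3]
    return o+r*(z-o[2])/r[2]
E
python3 - <<'E'
from h import *
for n in('top','scene'):
    im,d,p=grab(n,n+'0.png'); np.savez(n+'0.npz',im=im,d=d,K=p['K'],extrinsics=p['extrinsics'])
    print(n,p.keys(),np.linalg.inv(p['extrinsics'])[:3].round(3),p['K'].round(1))
s=state();print(s['time'],s['tcp_rot'].round(3) if hasattr(s['tcp_rot'],'round') else s['tcp_rot'],s['finger_gap'])
E
```

```text
top dict_keys(['K', 'extrinsics']) [[-2.300e-02  9.920e-01 -1.220e-01  4.780e-01]
 [-1.000e+00 -2.300e-02 -1.000e-03 -2.800e-02]
 [-4.000e-03  1.220e-01  9.930e-01  1.001e+00]] [[442.5   0.  322.3]
 [  0.  442.5 234.5]
 [  0.    0.    1. ]]
scene dict_keys(['K', 'extrinsics']) [[-0.769 -0.458  0.446  0.994]
 [ 0.64  -0.552  0.535  0.495]
 [ 0.002  0.697  0.717  0.741]] [[458.4   0.  318.1]
 [  0.  458.4 244.3]
 [  0.    0.    1. ]]
0.1 [[ 0.958  0.287 -0.   ]
 [ 0.287 -0.958  0.001]
 [ 0.    -0.001 -1.   ]] 0.0919733289077814
```

View pics/top0.png

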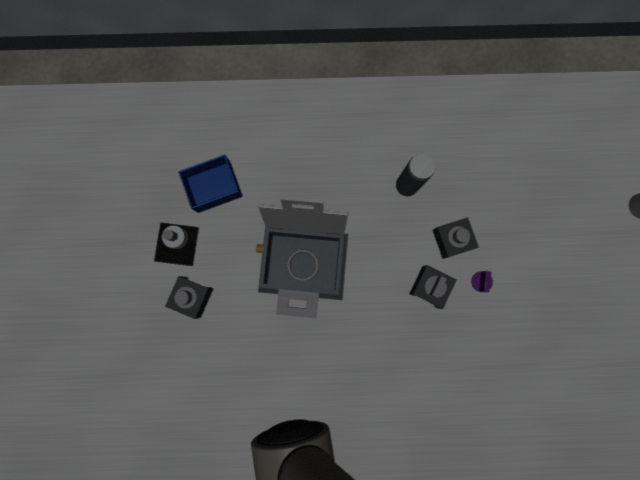

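View pics/scene0.png

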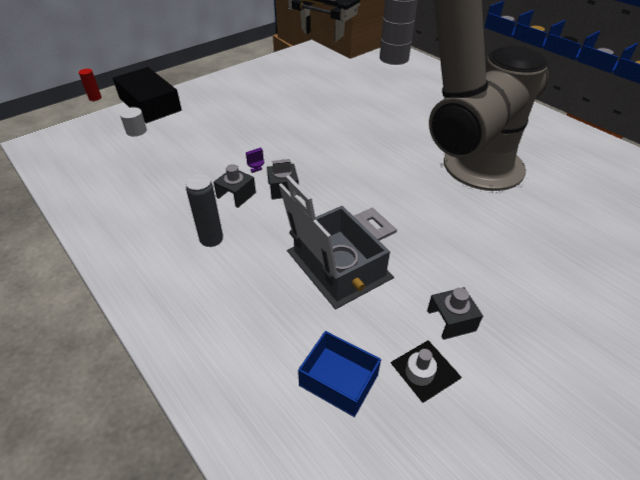

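The top view shows the valve on its pad at (174,237), pins at (186,298) and (459,237), and the grey T-bolt at (437,287). It also shows the purple decoy at (482,281), the chamber near (303,265), the lug slot at (298,303), the can on the right and the bin on the left. The scene view agrees, with the lid roughly upright. Next I'll measure positions.

```bash
cat > m.py <<'E'
from h import *
f=np.load('top0.npz');im,d=f['im'],f['d'];p={'K':f['K'],'extrinsics':f['extrinsics']}
w=cloud(d,p)
def sel(u0,u1,v0,v1,z0,z1):
    m=np.zeros((480,640),bool);m[v0:v1,u0:u1]=1
    return w[m&(w[...,2]>z0)&(w[...,2]<z1)]
def rect(P):
    r=cv2.minAreaRect((P[:,:2]*1000).astype(np.float32)); return r
for n,b in dict(valve=(155,200,218,268,.055,.08),pinL=(165,215,275,320,.07,.1),pinR=(430,480,215,260,.07,.1),tbolt=(410,458,262,310,.07,.1),tstand=(405,460,262,310,.044,.052),
   rim=(250,355,225,320,.070,.084),purple=(470,495,268,295,.01,.1),nest=(285,322,247,282,.015,.03),lid=(255,355,195,236,.1,.3)).items():
    P=sel(*b); print(n,len(P), P.mean(0).round(4) if len(P) else '', np.round(np.nanmax(P[:,2]),3) if len(P) else '', np.round(rect(P)[0],1),np.round(rect(P)[1],1),round(rect(P)[2],1)) if len(P) else print(n,0)
P=sel(255,355,195,236,.1,.3);print(np.linalg.svd(P-P.mean(0),full_matrices=False)[2][2])
# lug slot: hole pixels
g=d[285:325,270:325]; 
hole=((w[...,2]<.03)); hole[:290]=0;hole[316:]=0;hole[:,:284]=0;hole[:,316:]=0
v,u=np.nonzero(hole);print('slot px',u.min(),u.max(),v.min(),v.max(),len(u))
E
python3 m.py
python3 - <<'E'
import cv2
a=cv2.imread('pics/top0.png')
c=cv2.resize(a[190:325,240:370],None,fx=4,fy=4,interpolation=cv2.INTER_CUBIC)
cv2.imwrite('pics/c1.png',cv2.convertScaleAbs(c,alpha=1.8))
E
```

```text
valve 100 [0.6013 0.3011 0.065 ] 0.07 [601.2 301.8] [19.9 20.9] 2.3
pinL 189 [0.4681 0.2638 0.0836] 0.089 [468.5 264.7] [28.1 28.8] 88.8
pinR 180 [ 0.5829 -0.3182  0.0832] 0.088 [ 583.4 -319.3] [28.8 29.2] 89.6
tbolt 167 [ 0.4783 -0.263   0.0848] 0.091 [ 478.2 -264.1] [13.2 44.2] 62.6
tstand 660 [ 0.4779 -0.2629  0.0493] 0.052 [ 478.2 -264.3] [70.9 70.3] 61.6
rim 2018 [0.5015 0.0225 0.0778] 0.084 [513.7  20.5] [166.2 179.5] 83.4
purple 384 [ 0.4875 -0.3676  0.0447] 0.066 [ 488.4 -372.1] [42.2 46.2] 23.4
nest 247 [0.5322 0.0178 0.0215] 0.026 [532.6  17.9] [67.6 68.9] 42.5
lid 2066 [0.6178 0.008  0.1782] 0.257 [619.9   8.2] [166.   31.3] 83.3
[-0.97865441  0.11470073  0.1705265 ]
slot px 284 306 299 315 141
```

View pics/c1.png

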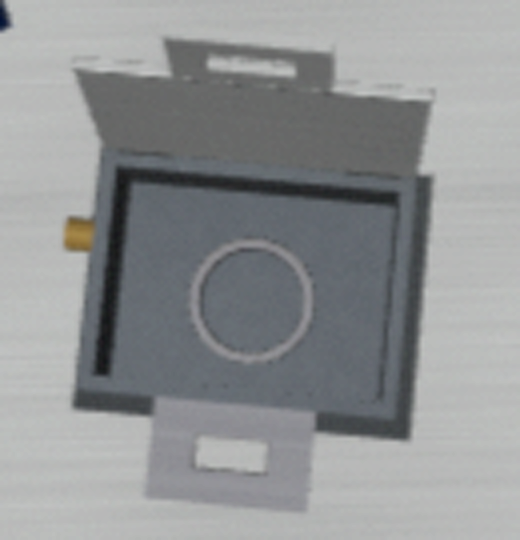

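```bash
cat >> h.py <<'E'
def go(*targets):
    """targets (x,y,z,yaw of tool x deg) -> shift cm in tool axes + turn rad from the present pose"""
    s=state();R=np.array(s['tcp_rot']);p=np.array(s['tcp_pos'])
    y0=np.degrees(np.arctan2(R[1,0],R[0,0]))
    print('t %.1f'%s['time'],'tcp',p.round(4),'yaw %.2f'%y0,'j',np.round(s['joints'],2),'F',np.round(s['wrist_force'],1),'gap %.4f'%s['finger_gap'])
    for t in targets:
        dy=(t[3]-y0+180)%360-180
        print(t,'->',(R.T@(np.array(t[:3])-p)*100).round(2),'turn %.3f'%-np.radians(dy))
E
python3 -c "
from h import *
go((.42,-.1,.24,-6.65),(.601,.302,.17,-6.65))"
```

```text
t 0.1 tcp [ 0.1505 -0.5026  0.2431] yaw 16.66 j [-1.43  0.34  1.52 -0.    1.28 -0.15] F [-0.7  0.3  0.8] gap 0.0920
(0.42, -0.1, 0.24, -6.65) -> [ 37.36 -30.84   0.36] turn 0.407
(0.601, 0.302, 0.17, -6.65) -> [ 66.22 -64.16   7.41] turn 0.407
```

```bash
python3 -m crank '[37.4,-30.8,0.4,0.2,60, 37.4,-30.8,0.4,0.41,60, 37.4,-30.8,0.4,0.41,60, 37.4,-30.8,0.4,0.41,60, 37.4,-30.8,0.4,0.41,60, 37.4,-30.8,0.4,0.41,60, 37.4,-30.8,0.4,0.41,60, 37.4,-30.8,0.4,0.41,60, 37.4,-30.8,0.4,0.41,60, 37.4,-30.8,0.4,0.41,60, 50,-47,2,0.41,60, 66.2,-64.2,5,0.41,60]'
python3 -c "
from h import *
go((.601,.302,.17,-6.65))"
```

```text
time: 1.3
tcp_pos: [0.4595, -0.0071, 0.2304]
tcp_rot: [[0.993, -0.119, 0.0], [-0.119, -0.993, -0.0], [0.0, 0.0, -1.0]]
wrist_force: [1.5, -1.0, 0.6]
finger_gap: 0.0549
grasp_force: 0.0
t 1.3 tcp [ 0.4595 -0.0071  0.2304] yaw -6.86 j [-0.18  0.23  1.72 -0.    1.19  1.51] F [ 1.5 -1.   0.6] gap 0.0549
(0.601, 0.302, 0.17, -6.65) -> [ 10.35 -32.38   6.03] turn -0.004
```

```bash
python3 -m crank '[10.4,-32.4,6,0,60, 10.4,-32.4,6,0,60, 10.4,-32.4,6,0,60, 10.4,-32.4,6,0,60, 10.4,-32.4,6,0,60, 10.4,-32.4,6,0,60, 10.4,-32.4,6,0,60, 10.4,-32.4,6,0,60, 10.4,-32.4,6,0,60, 10.4,-32.4,6,0,60]' | head -2
python3 - <<'E'
from h import *
im,d,p=grab('wrist','w1.png'); np.savez('w1.npz',im=im,d=d,**p)
w=cloud(d,p)
m=(w[...,2]>.058)&(w[...,2]<.075)&(np.hypot(w[...,0]-.601,w[...,1]-.302)<.04)
P=w[m];print(len(P),P.mean(0),cv2.minEnclosingCircle((P[:,:2]*1000).astype(np.float32)))
go((.601,.302,.055,-6.65))
E
```

```text
time: 2.3
tcp_pos: [0.6007, 0.2995, 0.1704]
667 [0.60233362 0.30264664 0.06538163] ((601.6531982421875, 302.85955810546875), 11.143730163574219)
t 2.4 tcp [0.6009 0.2992 0.1709] yaw -6.90 j [ 0.35  0.67  1.18 -0.    1.3   2.04] F [ 0.5 -0.7 -0. ] gap 0.0549
(0.601, 0.302, 0.055, -6.65) -> [-0.03 -0.28 11.59] turn -0.004
```

View pics/w1.png

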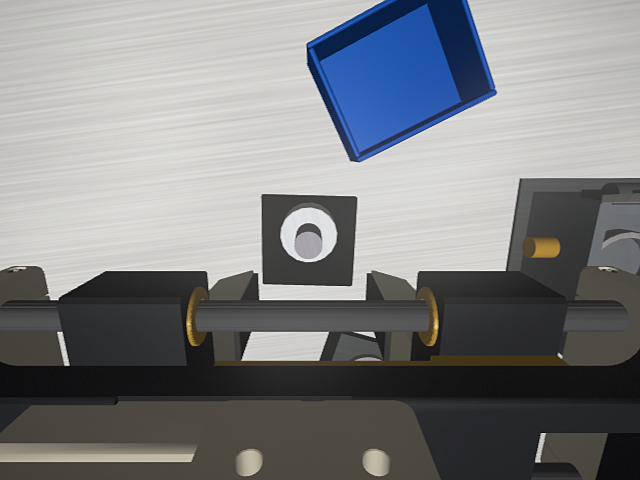

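```bash
python3 -m crank '[0.1,-0.3,4,0,60, 0.1,-0.3,8,0,60, 0.1,-0.3,10.5,0,60, 0.1,-0.3,11.5,0,60, 0.1,-0.3,11.5,0,60, 0.1,-0.3,11.5,0,0, 0.1,-0.3,11.5,0,0, 0.1,-0.3,11.5,0,0, 0.1,-0.3,11.5,0,0, 0.1,-0.3,11.5,0,0, 0.1,-0.3,11.5,0,0, 0.1,-0.3,11.5,0,0]'
python3 -c "
from h import *
go((.601,.302,.18,-6.65),(.51,.16,.18,-6.65),(.5326,.0179,.18,-6.65))"
```

```text
time: 3.55
tcp_pos: [0.6025, 0.3032, 0.0559]
tcp_rot: [[0.993, -0.119, 0.001], [-0.119, -0.993, -0.0], [0.001, 0.0, -1.0]]
wrist_force: [-0.3, -1.4, 4.5]
finger_gap: 0.0214
grasp_force: 30.0
t 3.5 tcp [0.6025 0.3032 0.0559] yaw -6.83 j [ 0.35  0.79  1.28 -0.    1.07  2.04] F [-0.3 -1.4  4.5] gap 0.0214
(0.601, 0.302, 0.18, -6.65) -> [ -0.13   0.13 -12.41] turn -0.003
(0.51, 0.16, 0.18, -6.65) -> [ -7.48  15.31 -12.41] turn -0.003
(0.5326, 0.0179, 0.18, -6.65) -> [ -3.54  29.16 -12.41] turn -0.003
```

```bash
python3 -m crank '[0,0,-4,0,0, 0,0,-8.5,0,0, -2,3,-12.4,0,0, -7.5,15.3,-12.4,0,0, -7.5,15.3,-12.4,0,0, -7.5,15.3,-12.4,0,0, -7.5,15.3,-12.4,0,0, -3.5,29.2,-12.4,0,0, -3.5,29.2,-12.4,0,0, -3.5,29.2,-12.4,0,0, -3.5,29.2,-12.4,0,0, -3.5,29.2,-12.4,0,0]' |tail -3
python3 - <<'E'
from h import *
import sys
im,d,p=grab('wrist','w2.png'); w=cloud(d,p)
v,u=np.mgrid[:480,:640]
im2,d2,p2=grab('top','t2.png')
go((.5326,.0179,.18,-6.65),(.5326,.0179,.06,-6.65))
E
```

```text
wrist_force: [0.6, 0.1, -2.5]
finger_gap: 0.0212
grasp_force: 30.0
t 4.8 tcp [0.5327 0.0185 0.1791] yaw -6.79 j [-0.11  0.42  1.6   0.    1.13  1.58] F [ 0.   0.9 -2.2] gap 0.0212
(0.5326, 0.0179, 0.18, -6.65) -> [-0.    0.06 -0.09] turn -0.002
(0.5326, 0.0179, 0.06, -6.65) -> [1.000e-02 7.000e-02 1.191e+01] turn -0.002
```

View pics/w2.png

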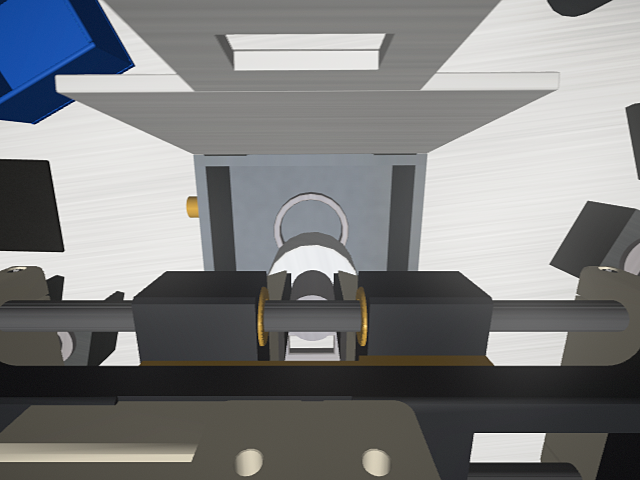

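The wrist view shows the ring at columns 274–350 with its top edge at row 192, and the held valve in front of it. I'll cast rays to check its centre against the top-camera estimate.

```bash
python3 - <<'E'
from h import *
p=optics.camera_params('wrist')
L,R,T=[ray(p,*q,.022) for q in((274,231),(350,231),(311,192.5))]
print(L,R,T,'c from LR',(L+R)/2,'dia',np.linalg.norm(L-R), 'c from top',T[:2]-.035*np.array([.9933,-.116]))
E
```

```text
[0.53618758 0.05347251 0.022     ] [ 0.52782307 -0.01627543  0.022     ] [0.56729574 0.01526206 0.022     ] c from LR [0.53200532 0.01859854 0.022     ] dia 0.07024770723963412 c from top [0.53253024 0.01932206]
```

```bash
python3 -m crank '[0,0,4,0,0, 0,0,8,0,0, 0,0,10,0,0, 0,0,11,0,0, 0,0,11.6,0,0, 0,0,11.9,0,0, 0,0,11.9,0,0]'
```

```text
time: 5.55
tcp_pos: [0.5334, 0.0177, 0.0611]
tcp_rot: [[0.993, -0.118, 0.001], [-0.118, -0.993, -0.0], [0.001, 0.0, -1.0]]
wrist_force: [0.1, -0.2, -2.6]
finger_gap: 0.0215
grasp_force: 30.0
```

```bash
python3 -m crank '[0,0.05,0.1,0,0, 0,0.05,0.2,0,0, 0,0.05,0.2,0,0]'
```

```text
time: 5.85
tcp_pos: [0.5336, 0.0167, 0.0599]
tcp_rot: [[0.993, -0.119, 0.003], [-0.119, -0.993, -0.0], [0.003, 0.0, -1.0]]
wrist_force: [-1.1, -1.1, 5.0]
finger_gap: 0.0213
grasp_force: 30.0
```

```bash
python3 -m crank '[0,0,0,0,60, 0,0,0,0,60, 0,0,0,0,60, 0,0,-4,0,60, 0,0,-9,0,60, -3,0,-13,0,60, -3,0,-13,0,60]' | head -2
python3 - <<'E'
from h import *
im,d,p=grab('wrist','w3.png'); w=cloud(d,p)
m=(w[...,2]>.06)&(w[...,2]<.078)&(np.hypot(w[...,0]-.533,w[...,1]-.018)<.03)
P=w[m];print('stem',len(P),P.mean(0),cv2.minEnclosingCircle((P[:,:2]*1000).astype(np.float32)))
m=(w[...,2]>.03)&(w[...,2]<.05)&(np.hypot(w[...,0]-.533,w[...,1]-.018)<.03)
P=w[m];print('shoulder',len(P),P.mean(0))
hx=np.array([.6012,.0099,.078]);R=np.array([.9933,-.116,0])
for a in(1.74,1.2,.6,0):
  q=hx+.118*(-np.cos(a)*R+np.array([0,0,np.sin(a)]))+.006*(np.sin(a)*R+np.array([0,0,np.cos(a)]));print(a,q.round(3))
go((.5,.2,.26,-6.65))
E
```

```text
time: 6.55
tcp_pos: [0.5034, 0.0208, 0.1938]
stem 603 [0.53300995 0.01688341 0.06959319] ((532.627685546875, 16.7972412109375), 11.04619312286377)
shoulder 1721 [0.5348268  0.01672464 0.03773579]
1.74 [0.627 0.007 0.193]
1.2 [0.564 0.014 0.19 ]
0.6 [0.508 0.021 0.15 ]
0 [0.484 0.024 0.084]
t 6.6 tcp [0.5034 0.0207 0.1912] yaw -6.81 j [-0.11  0.35  1.67 -0.    1.12  1.58] F [ 0.3  0.1 -1.7] gap 0.0554
(0.5, 0.2, 0.26, -6.65) -> [ -2.43 -17.77  -6.89] turn -0.003
```

The valve stands in the ring at floor height: its stem top is at 0.0696 m and it is centred within 2 mm. Next I'll fly over the lid, come down behind it and push.

```bash
python3 -m crank '[0,0,-5,0,0, 0,0,-10.9,0,0, 0,0,-10.9,0,0, 5,0,-10.9,0,0, 10,0,-10.9,0,0, 15,0,-10.9,0,0, 17.3,0,-10.9,0,0, 17.3,0,-10.9,0,0, 17.3,0,-7,0,0, 17.3,0,-3.2,0,0, 17.3,0,-3.2,0,0]'
python3 - <<'E'
from h import *
s0=state();t=np.array(s0['tcp_pos'])
hx=np.array([.6012,.0099,.078]);R=np.array([.9933,-.116,0]);r=.128
print('s',(t-hx)@R,'ycross',(t-hx)@np.array([.116,.9933,0]))
for a in(1.6,1.4,1.2,1.0,.8,.6,.45,.3,.15,0,-.05):
  s=-r*np.cos(a)+.006*np.sin(a)+.0095; z=.078+r*np.sin(a)+.006*np.cos(a)+.017
  print(a,'dx %.1f dz %.1f'%((s-(t-hx)@R)*100,-(z-t[2])*100))
E
```

```text
time: 7.7
tcp_pos: [0.671, 0.0004, 0.2131]
tcp_rot: [[0.993, -0.119, -0.014], [-0.119, -0.993, 0.001], [-0.014, 0.0, -1.0]]
wrist_force: [-0.6, 1.1, -0.9]
finger_gap: 0.0002
grasp_force: 0.0
s 0.0704826855096668 ycross -0.0013580238341368526
1.6 dx -5.1 dz -1.0
1.4 dx -7.7 dz -0.9
1.2 dx -10.2 dz -0.3
1.0 dx -12.5 dz 0.7
0.8 dx -14.6 dz 2.2
0.6 dx -16.3 dz 4.1
0.45 dx -17.4 dz 5.7
0.3 dx -18.1 dz 7.4
0.15 dx -18.7 dz 9.3
0 dx -18.9 dz 11.2
-0.05 dx -18.9 dz 11.8
```

```bash
python3 -m crank '[0,0,0,0,0, 0,0,0,0,0, -2,0,0,0,0, -4,0,0,0,0, -5.1,0,0,0,0, -6.4,0,0,0,0, -7.7,0,0.1,0,0, -9,0,0.4,0,0, -10.2,0,0.7,0,0, -10.2,0,0.7,0,0]'
python3 - <<'E'
from h import *
s0=state();t=np.array(s0['tcp_pos'])
hx=np.array([.6012,.0099,.078]);R=np.array([.9933,-.116,0]);r=.128
print('s',(t-hx)@R)
for a in(1.2,1.1,1.0,.9,.8,.7,.6,.5,.4,.3,.2,.1,0,-.05):
  s=-r*np.cos(a)+.006*np.sin(a)+.0095; z=.078+r*np.sin(a)+.006*np.cos(a)+.017
  print(a,'dx %.1f dz %.1f'%((s-(t-hx)@R)*100,-(z-t[2])*100))
im,d,p=grab('top','t4.png')
E
```

```text
time: 8.7
tcp_pos: [0.574, 0.0121, 0.2164]
tcp_rot: [[0.993, -0.119, 0.005], [-0.119, -0.993, -0.001], [0.005, 0.0, -1.0]]
wrist_force: [0.7, 0.5, 0.4]
finger_gap: 0.0005
grasp_force: 0.2
s -0.027311836401712652
1.2 dx -0.4 dz -0.0
1.1 dx -1.6 dz 0.5
1.0 dx -2.7 dz 1.0
0.9 dx -3.8 dz 1.7
0.8 dx -4.8 dz 2.5
0.7 dx -5.7 dz 3.4
0.6 dx -6.5 dz 4.4
0.5 dx -7.3 dz 5.5
0.4 dx -7.9 dz 6.6
0.3 dx -8.4 dz 7.8
0.2 dx -8.7 dz 9.0
0.1 dx -9.0 dz 10.3
0 dx -9.1 dz 11.5
-0.05 dx -9.1 dz 12.2
```

View pics/t4.png

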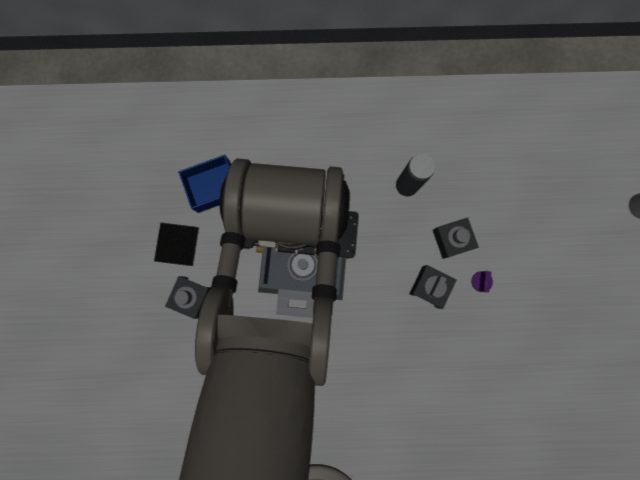

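The arm hides the lid in this view; the valve is still in the ring at (302,264), and the can and bin are where they were. I'll keep pushing along the arc.

```bash
python3 -m crank '[-1.6,0,0.5,0,0, -2.7,0,1,0,0, -3.8,0,1.7,0,0, -4.8,0,2.5,0,0, -5.7,0,3.4,0,0, -6.5,0,4.4,0,0, -7.3,0,5.5,0,0, -7.9,0,6.6,0,0, -8.4,0,7.8,0,0, -8.7,0,9,0,0, -9,0,10.3,0,0, -9,0,11,0,0]'
python3 -c "
from h import *
go((.484,.024,.101,-6.65))"
```

```text
time: 9.95
tcp_pos: [0.4847, 0.0227, 0.1034]
tcp_rot: [[0.993, -0.119, 0.0], [-0.119, -0.993, -0.0], [0.0, 0.0, -1.0]]
wrist_force: [-1.7, 0.3, 2.5]
finger_gap: 0.0006
grasp_force: 0.8
t 9.9 tcp [0.4847 0.0227 0.1034] yaw -6.83 j [-0.11  0.44  1.82 -0.    0.88  1.58] F [-1.7  0.3  2.5] gap 0.0006
(0.484, 0.024, 0.101, -6.65) -> [-0.09 -0.12  0.24] turn -0.003
```

```bash
python3 -m crank '[0,0,0.1,0,0, 0,0,0.2,0,0, 0,0,0.3,0,0, 0,0,0.4,0,0, 0,0,0.4,0,0]'
```

```text
time: 10.45
tcp_pos: [0.4845, 0.0228, 0.1011]
tcp_rot: [[0.993, -0.119, 0.001], [-0.119, -0.993, -0.0], [0.001, 0.0, -1.0]]
wrist_force: [-5.5, -0.4, 13.2]
finger_gap: 0.0003
grasp_force: 6.8
```

```bash
python3 -c "
from h import *
go((.484,.024,.19,-6.65),(.4782,-.2635,.19,-27.2))"
```

```text
t 10.4 tcp [0.4845 0.0228 0.1011] yaw -6.82 j [-0.11  0.44  1.82 -0.    0.88  1.58] F [-5.5 -0.4 13.2] gap 0.0003
(0.484, 0.024, 0.19, -6.65) -> [-0.05 -0.12 -8.89] turn -0.003
(0.4782, -0.2635, 0.19, -27.2) -> [ 2.79 28.5  -8.88] turn 0.356
```

```bash
python3 -m crank '[0,0,-4,0,0, 0,0,-8.9,0,0, 2.8,28.5,-8.9,0.36,50, 2.8,28.5,-8.9,0.36,50, 2.8,28.5,-8.9,0.36,50, 2.8,28.5,-8.9,0.36,50, 2.8,28.5,-8.9,0.36,50, 2.8,28.5,-8.9,0.36,50, 2.8,28.5,-8.9,0.36,50, 2.8,28.5,-8.9,0.36,50, 2.8,28.5,-8.9,0.36,50, 2.8,28.5,-8.9,0.36,50]' | head -2
python3 - <<'E'
from h import *
im,d,p=grab('wrist','w5.png'); w=cloud(d,p)
m=(w[...,2]>.078)&(w[...,2]<.097)&(np.hypot(w[...,0]-.478,w[...,1]+.263)<.04)
P=w[m];print('bar',len(P),P.mean(0),cv2.minAreaRect((P[:,:2]*1000).astype(np.float32)))
im,d,p=grab('top','t5.png'); w=cloud(d,p)
m=np.zeros(d.shape,bool);m[225:325,250:355]=1; m&=w[...,2]>.06
P=w[m];print('lid',np.percentile(P[:,2],[1,10,50,90,99]).round(4))
c,*_=np.linalg.lstsq(np.c_[P[:,:2],np.ones(len(P))],P[:,2],rcond=None);print('plane',c.round(4))
go((.4782,-.2635,.075,-27.2))
E
python3 -c "
import cv2
a=cv2.imread('pics/t5.png')[190:325,240:370];b=cv2.imread('pics/w5.png')
import numpy as np
a=cv2.convertScaleAbs(cv2.resize(a,None,fx=3,fy=3),alpha=1.8);b=cv2.resize(b,(520,390))[:390,:410]
a=np.pad(a,((0,0),(0,0),(0,0)))
cv2.imwrite('pics/c5.png',np.hstack([a,cv2.copyMakeBorder(b,0,405-390,0,0,0)]))"
```

```text
time: 11.65
tcp_pos: [0.4783, -0.2621, 0.1887]
bar 900 [ 0.47937921 -0.26534898  0.08650206] ((478.32122802734375, -264.7903137207031), (11.932168006896973, 43.943450927734375), 61.1971435546875)
lid [0.0768 0.0813 0.0837 0.0861 0.0885]
plane [0.0063 0.0004 0.0804]
t 11.8 tcp [ 0.4783 -0.2624  0.1887] yaw -27.35 j [-0.64  0.43  1.55 -0.    1.16  1.41] F [-0.6  1.  -0.5] gap 0.0459
(0.4782, -0.2635, 0.075, -27.2) -> [ 0.04  0.11 11.37] turn -0.003
```

View pics/c5.png

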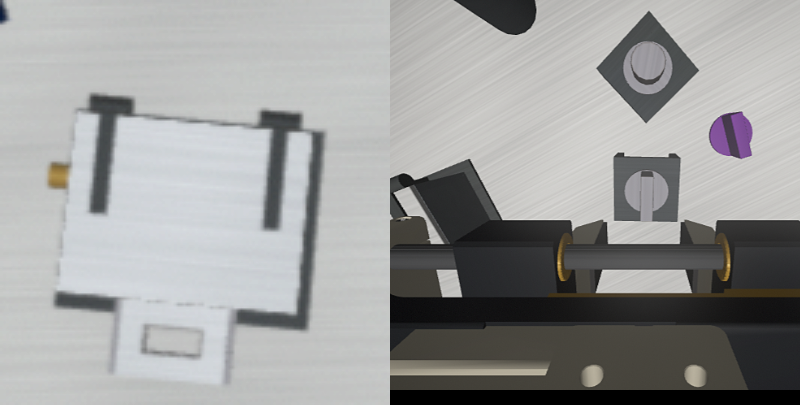

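The lid is shut flat, at z 0.084 across its face, with the slots lined up at about (172,341) in the crop. The T-bolt is straight ahead of the fingers, so I'll take it.

```bash
python3 -m crank '[0.1,0.2,4,0.02,50, 0.1,0.2,8,0.02,50, 0.1,0.2,10.5,0.02,50, 0.1,0.2,11.4,0.02,50, 0.1,0.2,11.4,0.02,50, 0.1,0.2,11.4,0.02,0, 0.1,0.2,11.4,0.02,0, 0.1,0.2,11.4,0.02,0, 0.1,0.2,11.4,0.02,0, 0.1,0.2,11.4,0.02,0, 0.1,0.2,11.4,0.02,0]'
python3 -c "
from h import *
go((.4782,-.2635,.16,-28),(.4492,.0276,.19,83.35))"
```

```text
time: 12.85
tcp_pos: [0.4782, -0.2659, 0.075]
tcp_rot: [[0.878, -0.479, 0.001], [-0.479, -0.878, -0.001], [0.001, 0.0, -1.0]]
wrist_force: [-0.5, 1.2, 3.9]
finger_gap: 0.0117
grasp_force: 30.0
t 12.8 tcp [ 0.4782 -0.2659  0.075 ] yaw -28.61 j [-0.65  0.57  1.67  0.    0.9   1.42] F [-0.5  1.2  3.9] gap 0.0117
(0.4782, -0.2635, 0.16, -28) -> [-0.11 -0.21 -8.5 ] turn -0.011
(0.4492, 0.0276, 0.19, 83.35) -> [-16.59 -24.37 -11.52] turn -1.954
```

```bash
python3 -m crank '[0,0,-4,0,0, 0,0,-8,0,0, 0,0,-11.5,0,0, -3,-4.5,-11.5,-0.15,0, -6,-9,-11.5,-0.3,0, -9,-13.5,-11.5,-0.45,0, -12,-18,-11.5,-0.6,0, -15,-22,-11.5,-0.75,0, -16.6,-24.4,-11.5,-0.9,0, -16.6,-24.4,-11.5,-1.05,0, -16.6,-24.4,-11.5,-1.2,0, -16.6,-24.4,-11.5,-1.35,0]' | sed -n '2p;4,6p'
python3 - <<'E'
from h import *
im=cv2.imread('pics/t5.png');f=np.load('top0.npz');p={'K':f['K'],'extrinsics':f['extrinsics']}
print(ray(p,297.3,303.7,.084),ray(p,297.8,303.75,.078))
go((.4492,.0276,.19,83.35))
E
```

```text
tcp_pos: [0.4487, 0.0286, 0.1893]
wrist_force: [-0.1, 0.7, -0.9]
finger_gap: 0.0119
grasp_force: 30.0
[0.44952248 0.02757507 0.084     ] [0.44920868 0.02690676 0.078     ]
t 14.1 tcp [0.4487 0.0286 0.1893] yaw 49.19 j [-0.11  0.26  1.8  -0.    1.08  0.61] F [-0.1  0.7 -0.9] gap 0.0119
(0.4492, 0.0276, 0.19, 83.35) -> [-0.04  0.1  -0.07] turn -0.596
```

```bash
python3 -m crank '[0.05,0.1,0,-0.15,0, 0.05,0.1,0,-0.3,0, 0.05,0.1,0,-0.45,0, 0.05,0.1,0,-0.6,0, 0.05,0.1,0,-0.6,0, 0.05,0.1,0,-0.6,0]' | sed -n '2p;4,6p'
python3 - <<'E'
from h import *
im,d,p=grab('wrist','w6.png'); np.savez('w6.npz',im=im,d=d,**p)
go((.4494,.0275,.14,83.35),(.4494,.0275,.109,83.35))
E
```

```text
tcp_pos: [0.45, 0.0276, 0.1893]
wrist_force: [-0.8, -0.1, -1.2]
finger_gap: 0.0116
grasp_force: 30.0
t 14.7 tcp [0.45   0.0277 0.1893] yaw 82.91 j [-0.11  0.26  1.8  -0.    1.08  0.01] F [-0.   0.6 -1.3] gap 0.0119
(0.4494, 0.0275, 0.14, 83.35) -> [-0.02 -0.06  4.93] turn -0.008
(0.4494, 0.0275, 0.109, 83.35) -> [-0.02 -0.06  8.03] turn -0.008
```

View pics/w6.png

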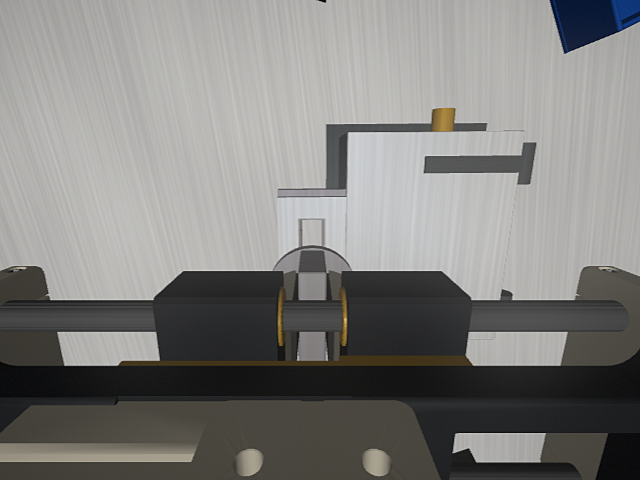

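The wrist view shows the bolt held in line with the lid slot, whose edges are at columns 300 and 326 with the far end at row 219. I'll cast rays for the slot's centre.

```bash
python3 - <<'E'
from h import *
p=optics.camera_params('wrist')
a,b,e=[ray(p,*q,.084) for q in((299.5,232),(326,232),(313,219))]
Y=np.array([.116,.9933,0])
print(a,b,'width',np.linalg.norm(a-b),'mid',(a+b)/2,'end',e,'centre',e-.02*Y, 'dist x axis', )
m=(a+b)/2; c=e-.02*Y; X=np.array([.9933,-.116,0])
c=c+X*((m-c)@X); print('slot',c)
go((c[0],c[1],.14,83.35))
E
```

```text
[0.44212976 0.03876686 0.084     ] [0.46222874 0.03624836 0.084     ] width 0.020256154017634885 mid [0.45217925 0.03750761 0.084     ] end [0.45361685 0.04750437 0.084     ] centre [0.45129685 0.02763837 0.084     ] dist x axis
slot [0.45103031 0.0276695  0.084     ]
t 14.7 tcp [0.45   0.0277 0.1893] yaw 82.91 j [-0.11  0.26  1.8  -0.    1.08  0.01] F [-0.   0.6 -1.3] gap 0.0119
(np.float64(0.45103030686405476), np.float64(0.027669500477428374), 0.14, 83.35) -> [0.01 0.1  4.93] turn -0.008
```

```bash
python3 -m crank '[0,0,3,-0.01,0, 0,0,4.8,-0.01,0, 0,0,5.4,-0.01,0, 0,0,6,-0.01,0, 0,0,6.6,-0.01,0, 0,0,7.2,-0.01,0, 0,0,7.2,-0.01,0]'
```

```text
time: 15.4
tcp_pos: [0.45, 0.0277, 0.1171]
tcp_rot: [[0.11, 0.994, -0.001], [0.994, -0.11, -0.0], [-0.0, -0.001, -1.0]]
wrist_force: [-0.1, 0.4, -1.4]
finger_gap: 0.0116
grasp_force: 30.0
```

```bash
python3 -m crank '[0,0,0.4,0,0, 0,0,0.7,0,0, 0,0,0.7,0.15,0, 0,0,0.7,0.3,0, 0,0,0.7,0.45,0, 0,0,0.7,0.6,0, 0,0,0.7,0.75,0, 0,0,0.7,0.9,0, 0,0,0.7,1.05,0, 0,0,0.7,1.2,0, 0,0,0.7,1.35,0, 0,0,0.7,1.5,0]'
python3 -c "
from h import *
go((.45,.0277,.109,-6.65))
print(state()['torque'])"
```

```text
time: 16.6
tcp_pos: [0.4502, 0.0277, 0.1105]
tcp_rot: [[0.999, -0.045, 0.0], [-0.045, -0.999, -0.0], [0.0, 0.0, -1.0]]
wrist_force: [0.7, -1.0, -0.8]
finger_gap: 0.012
grasp_force: 30.0
t 16.6 tcp [0.4502 0.0277 0.1105] yaw -2.61 j [-0.11  0.38  1.9  -0.    0.86  1.51] F [ 0.7 -1.  -0.8] gap 0.0120
(0.45, 0.0277, 0.109, -6.65) -> [-0.02 -0.    0.15] turn 0.071
[0.06080682 0.05414218 0.00741796]
```

```bash
python3 -m crank '[0,0,0,0.07,0, 0,0,0.1,0.07,0, 0,0,0.15,0.07,0, 0,0,0.2,0.07,0, 0,0,0.2,0.07,0]'
```

```text
time: 17.1
tcp_pos: [0.4505, 0.0277, 0.1096]
tcp_rot: [[0.994, -0.107, 0.001], [-0.107, -0.994, -0.0], [0.001, 0.0, -1.0]]
wrist_force: [-3.2, 1.3, 11.4]
finger_gap: 0.012
grasp_force: 30.0
```

```bash
python3 -m crank '[0,0,-0.05,0.01,0, 0,0,-0.05,0.01,40, 0,0,-0.05,0.01,40, 0,0,-0.05,0.01,40, 0,0,-3,0.01,40, 0,0,-7,0.01,40, -3,0,-11,0.01,40, -7,0,-13,0.01,40, -10,0,-13,0.01,40, -10,0,-13,0.01,40]' | head -2
python3 - <<'E'
from h import *
im,d,p=grab('wrist','w7.png'); w=cloud(d,p)
m=(w[...,2]>.112)&(w[...,2]<.13)&(np.hypot(w[...,0]-.45,w[...,1]-.0277)<.04)
P=w[m];print('bar',len(P),P.mean(0),cv2.minAreaRect((P[:,:2]*1000).astype(np.float32)))
m=(w[...,2]>.086)&(w[...,2]<.095)&(np.hypot(w[...,0]-.45,w[...,1]-.0277)<.025)
P=w[m];print('collar',len(P),np.percentile(P[:,2],[5,50,95]))
m=(w[...,2]>.076)&(w[...,2]<.095)&(np.hypot(w[...,0]-.53,w[...,1]-.0277)<.05)
P=w[m];print('lid',len(P),np.percentile(P[:,2],[5,50,95]))
E
```

```text
time: 18.1
tcp_pos: [0.3478, 0.0391, 0.2388]
bar 1032 [0.4499711  0.02789241 0.12069591] ((449.7938537597656, 28.036148071289062), (11.354683876037598, 43.95752716064453), 83.56038665771484)
collar 1670 [0.08752502 0.0887469  0.0899005 ]
lid 7381 [0.08249875 0.08376201 0.08503485]
```

View pics/w7.png

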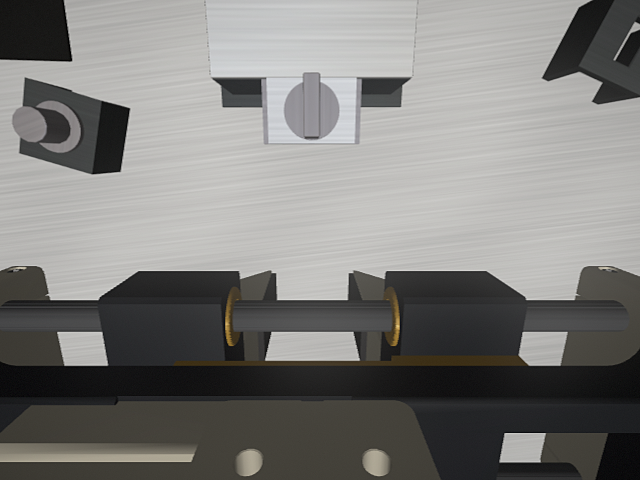

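The bolt at (311,107) stands square across the slot (bar yaw −6.4° against the chamber's −6.65°). Its collar is flat on the lid, with the top at 0.0887 m (nominal 0.089), and the lid is flat at 0.084 m. The gripper is clear of everything, so I'm handing the job in.

```bash
python3 -c "
from bench import manip
print(manip.sign_off())"
```

```text
the job is handed in; nothing more can be done
None
```

The job is done and handed in at about 18 s: the valve stands in the ring, the lid is shut flat, and the T-bolt is through both slots, turned a quarter turn, seated with its collar on the lid and released; the pins, can and bin were not touched.

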